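# Show the round inlay medallion to the inspection camera

### The arm

A 6-joint arm with a two-finger parallel gripper is mounted at the origin on the work surface. World frame = base frame: x ahead of the robot, y to its left, z up, the work surface at z = 0. Lengths are in m, angles in degrees, forces in N, time in s.
With the tool pointing down it reaches from about 0.375 to 0.9 m from the base axis. Payload 3.1 kg.
Tool frame: the origin (TCP) lies on the centre line of the jaws, within the pads' length; the fingertips stand 8 mm ahead of it and the grasp point (between the pads) lies 11 mm behind it (bot.tip_extent is the distance from the TCP to the fingertips, in m); z points along the fingers, y is the line along which they close (so a half turn about z gives the same grasp; the last joint's range is limited). The gripper opens to 87 mm and grips with 3 to 60 N. Pads are 19 mm wide; open, the fingers measure 117 mm over their backs; the gripper's body (75 mm by 190 mm) begins 51 mm behind the grasp point.
Start: joints at [-75.659, 30.224, 82.088, -0, 67.689, -10.227], TCP at [0.26, -0.568, 0.231] pointing down, gripper open.
Joint ranges: [-176.69, 176.69], [-43.24, 126.21], [12.49, 139.97], [-82, 262], [0, 151.66], [-163.58, 163.58]. Speed limits (degrees/s): [159.86, 159.86, 180, 180, 180, 180].

### API

Orientations are given as a 3x3 rotation matrix whose columns are the frame's x, y, z axes.
In Python, from rig import bot, vision, workorder gives the robot as it stands.
- The arm moves only by the shell command python3 -m handwheel 'ROWS'. ROWS is JSON, a list of rows, each an object with "delta_rot": the turn, a rotation vector about the tool's x, y, z in rad, a list of three; "xyz": the shift along the tool's x, y, z in mm, a list of three; "hand": the closure, from -1 (fully open) to 1 (shut). A call has exactly 5 rows; each row is the pose to reach, as a shift and turn from the pose commanded when the call began, along the tool's axes at that moment; what a row does not reach only later rows make up. A row lasts 1/8 s, in which the tool goes at most 62.5 mm and 10.7 degrees, less where a joint would pass 70% of its speed; a pose out of reach is approached as far as the arm can. A call with a gripper value outside its range is refused whole. The fingers move at their own pace and stop on an object; the grip force is fixed at half the most. Time passes only in rows, so rows that repeat a pose let the fingers close, or fill a call up. It gives the time, the measured TCP pose, the force, the opening and the grip force at its end, in the units of the state.
- bot.read_state(): the state, without advancing time (a new reading comes with each control period).
- vision.capture(name): name is "scene" or "top"; returns the picture (480x640x3 uint8, red, green, blue); there is no depth.
- vision.camera_model(name): a dict with "camera_matrix" (3x3 intrinsics, pixels), "camera_from_world" (4x4, takes a point from world to camera coordinates). Camera axes: x right, y up, looking along -z (the intrinsics and any distortion apply to the point x, -y, -z); pixel columns grow to the right and rows downward; lengths in m; the calibration is good to about 2 mm. A picture is of the moment at which its call begins. camera_model takes no time and is no camera call.
- workorder.hand_in(): hands the job in; it is judged then, once.
The state is a dict: "time_s": time; "joint_positions": joint angles; "qvel": joint speeds; "tau": joint torques, N m; "position": TCP position; "tcp_rot": TCP orientation; "force": force on the tool from outside, world axes, zero at the start; "moment": the same for the moment, N m; "opening": opening from 0.0 (shut) to 1.0 (fully open); "grasp_force": force on a finger pad.
Only numpy, scipy, OpenCV 4.12 (cv2) and the standard library are available. Lean on these libraries where they do the work, as an engineer would, in place of code of your own. Each camera call takes 0.05 s, during which the arm holds its last target. There are 200 camera calls.

### The job

Pull the hinged front of the drying case down until it lies open, take the round inlay medallion out of the case, and hold it up in the air before the inspection camera: upright, its middle on the lens axis and 150 mm from the lens, its inlaid face looking squarely into the lens. Leave the other pieces in the case and everything else on the bench where they are, and do not bump the camera. Finish while still holding the medallion there, at rest, with the front of the case still open.

Things in the scene. Friction and masses are not known exactly. Their poses are not given: they have to be found in the camera images.
- case: Fixed drying case, 190 deep (x) x 300 wide (y). Origin on the bench under the middle of its front edge; x points from the front (robot side) into the case, z up. Back wall 10 mm thick, outer face at x = 190, top at z = 40 mm, with corner posts 12 mm square to z = 90 mm at y = +-144. Sides are open frames with a sloping rail (12 mm wide, same y) just under the closed front, up to 95 mm high.
- groove (a point): Middle of the groove's floor in the case (case x = 90, z = 12 mm); the groove runs along the case's y, 12.5 mm wide, between cleats 12 mm high. Three flat wooden inlay pieces stand in it side by side at y = -85, 0 and +85 mm, in varying order, all with their inlaid face to the case's front (-x).
- front (a joint): Hinge of the case's front, rad: 0 closed (at the start), 0.838 upright, 2.36 down on its stop, nearly level. Closed, it leans back 48 degrees past upright over the pieces; it swings up, over and down towards the robot. No latch: its weight (0.3 kg) keeps it shut, and once some 0.2 rad past upright it sinks down by itself, damped, in about 2 s.
- front_lip (a point): Middle of the front's free edge (lip), moves with it. The front is a wooden frame with a clear pane, 276 wide x 165 long x 10 mm thick (lip 12). Closed, the lip is at x = 123, z = 124 mm of the case, with a gap of some 50 mm to the back wall's plane: shut fingers can go in behind it and pull it towards the robot.
- front_hinge (a point): Middle of the front's hinge line, 14 mm above the bench at the case's x = 0; axes as the case's, the hinge line runs along y.
- medallion: The round inlay medallion, light wood, loose, about 40 g: disc 60 mm in diameter and 10 mm thick, standing on a foot 34 mm wide x 10 thick; 64 mm tall overall. Origin at the middle of the foot's underside, z up along it, x through the thickness; the inlaid face (dark eight-petal star) looks to its -x, the back is plain.
- medallion_center (a point): Centre of the disc, in mid-thickness, 34 mm above the foot's underside; axes as the medallion's.
- medallion_face (a point): Middle of the inlaid face, 5 mm to -x of the centre.
- tile: Square inlay tile, 54 x 56 mm, 10 mm thick, light wood, same foot, 62 mm tall; stands in the case, to be left there. Origin under its foot.
- diamond: Diamond-shaped inlay piece (a 42 mm square on its corner), 10 mm thick, light wood, same foot, 64 mm tall; stands in the case, to be left there. Origin under its foot.
- stand: Inspection camera on a column stand, fixed. Steel base 140 x 120 x 14 mm, column 20 mm in diameter and 344 mm tall behind the head. Origin on the bench beneath the front part of the camera head; the lens looks level along the stand's -x.
- lens (a point): Middle of the front glass of the lens; axes as the stand's: the lens looks level along its -x, z is up. The head (52 mm wide and high, lens barrel 40 mm in diameter) lies behind it, at +x; its height on the column varies between the starts, the lens is 200 to 270 mm above the bench.
- glue: White glue bottle, 60 mm in diameter, 170 tall, loose bystander. Origin under its middle.
- brush: Brush lying on the bench, loose bystander. Origin at the middle of its underside.
- hammer: Hammer lying on the bench, loose bystander. Origin at the middle of its underside.
- varnish: Amber glass jar, 70 mm in diameter, 90 tall, loose bystander. Origin under its middle.
- offcut: Wooden offcut 120 x 50 x 18 mm, loose bystander. Origin at the middle of its underside.
- cup: White cup, 72 mm in diameter, 85 tall, loose bystander. Origin under its middle.
- screwdriver: Screwdriver lying on the bench, loose bystander. Origin at the middle of its underside.
Not all that is in view belongs to the job. Leave any turquoise look-alike of the medallion alone.

How it is judged:
By the outcome, as a careful person would: the job done as asked, in the order asked, and still so for the second after the job is handed in, while the arm keeps its last pose, push and grip.
It also fails if it takes over 48 s, if anything falls off the work surface, if the arm or the gripper's body presses on something with over 40 N, if the wrist force passes 120 N, or if a joint passes its speed limit or range.

## Working session

There is one attempt and no reset: what is moved stays moved. The work goes in short steps, Python scripts to look and compute and a shell command to move; the robot and the scene stay as the last step left them, time stands still between calls to the robot, and variables do not carry over. Pictures are saved under pics/ and viewed, at most 10 in all, crops included, and the job is handed in when it is done.

```bash
ls; mkdir -p pics
python3 - <<'E'
from rig import bot,vision
import cv2,numpy as np
for n in("scene","top"):
    im=vision.capture(n); cv2.imwrite(f"pics/{n}0.png",im[:,:,::-1])
    m=vision.camera_model(n); print(n,{k:np.round(v,4).tolist() if not isinstance(v,str) else v for k,v in m.items()})
s=bot.read_state();print(s)
E
```

```text
pics
scene {'camera_matrix': [[620.0022, 0.0, 315.7412], [0.0, 620.0022, 239.3797], [0.0, 0.0, 1.0]], 'camera_from_world': [[0.535, 0.8447, -0.0146, -0.2682], [-0.4783, 0.317, 0.819, 0.1506], [0.6965, -0.4312, 0.5736, -2.1056], [0.0, 0.0, 0.0, 1.0]]}
top {'camera_matrix': [[456.7204, 0.0, 321.4021], [0.0, 456.7204, 237.0354], [0.0, 0.0, 1.0]], 'camera_from_world': [[0.0038, -1.0, -0.0037, -0.0145], [0.9946, 0.0034, 0.104, -0.5316], [-0.104, -0.0041, 0.9946, -1.2818], [0.0, 0.0, 0.0, 1.0]]}
{'time_s': 0.1, 'joint_positions': array([-7.56588544e+01,  3.02745019e+01,  8.21474377e+01,  1.31405090e-03,
        6.76902993e+01, -1.02258125e+01]), 'qvel': array([-0.00273525, -0.21946906, -0.24534014,  0.09926843, -0.0149672 ,
       -0.05259866]), 'tau': array([-3.83399438e-04, -4.40986562e+01, -1.77150536e+01,  6.35293359e-02,
        5.33940224e-02, -5.88374132e-05]), 'position': array([ 0.25973593, -0.56777835,  0.22966915]), 'tcp_rot': array([[ 9.09479737e-01,  4.15747991e-01, -4.64662117e-04],
       [ 4.15748087e-01, -9.09477821e-01,  1.90314888e-03],
       [ 3.68630435e-04, -1.92405773e-03, -9.99998081e-01]]), 'force': array([-1.60055862,  0.45392471,  0.04142195]), 'moment': array([ 0.00118625,  0.00385978, -0.0135196 ]), 'grasp_force': 0.0, 'opening': 1.0015506485628278}
```

View pics/scene0.png

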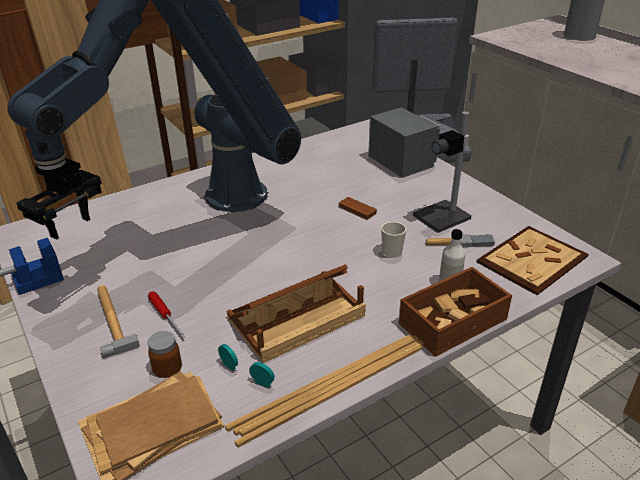

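View pics/top0.png

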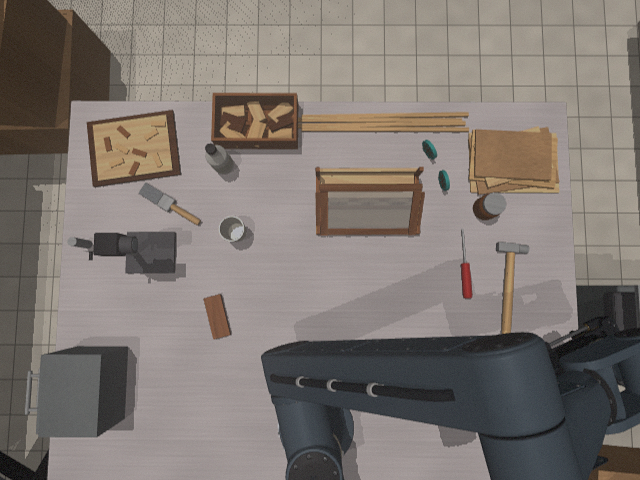

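```bash
cat > h.py <<'E'
import numpy as np, cv2
from rig import bot,vision
def ray(n,u,v):
    m=vision.camera_model(n);K=np.array(m["camera_matrix"]);T=np.array(m["camera_from_world"])
    d=np.linalg.inv(K)@[u,v,1]; d=d*[1,-1,-1]; R=T[:3,:3]
    return -R.T@T[:3,3], R.T@d
def atz(n,u,v,z):
    c,d=ray(n,u,v); return c+d*(z-c[2])/d[2]
def proj(n,P):
    m=vision.camera_model(n);K=np.array(m["camera_matrix"]);T=np.array(m["camera_from_world"])
    p=T[:3,:3]@np.asarray(P)+T[:3,3]; q=K@(p*[1,-1,-1]); return q[:2]/q[2]
def tri(a,b):
    (c1,d1),(c2,d2)=ray("top",*a),ray("scene",*b)
    A=np.c_[d1,-d2]; s=np.linalg.lstsq(A,c2-c1,rcond=None)[0]
    p,q=c1+s[0]*d1,c2+s[1]*d2; return (p+q)/2, np.linalg.norm(p-q)
E
python3 - <<'E'
import cv2,numpy as np
t=cv2.imread("pics/top0.png");s=cv2.imread("pics/scene0.png")
def crop(i,x,y,w,h,k): return cv2.resize(i[y:y+h,x:x+w],None,fx=k,fy=k,interpolation=cv2.INTER_CUBIC)
cv2.imwrite("pics/ct.png",crop(t,305,155,130,90,6))
cv2.imwrite("pics/cs.png",crop(s,220,255,155,110,5))
cv2.imwrite("pics/st.png",np.vstack([crop(t,60,215,130,70,4)[:,:520],crop(s,380,100,130,75,4)]))
E
```

```text
(no output)
```

View pics/ct.png

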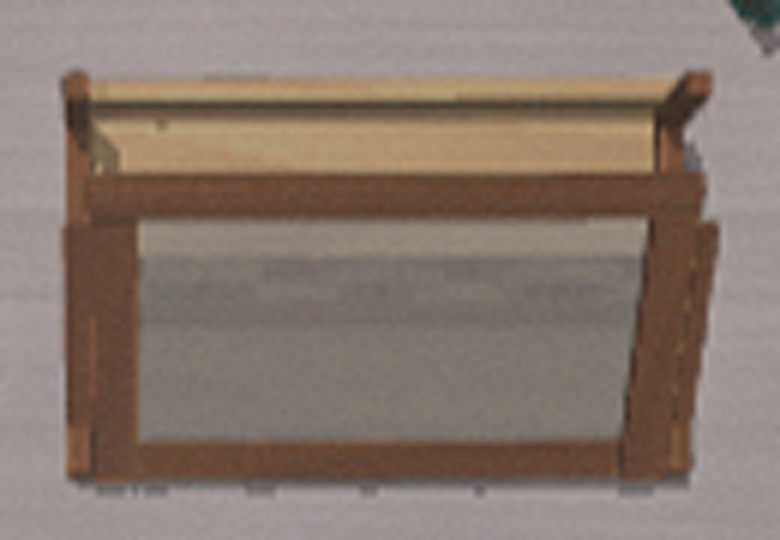

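View pics/cs.png

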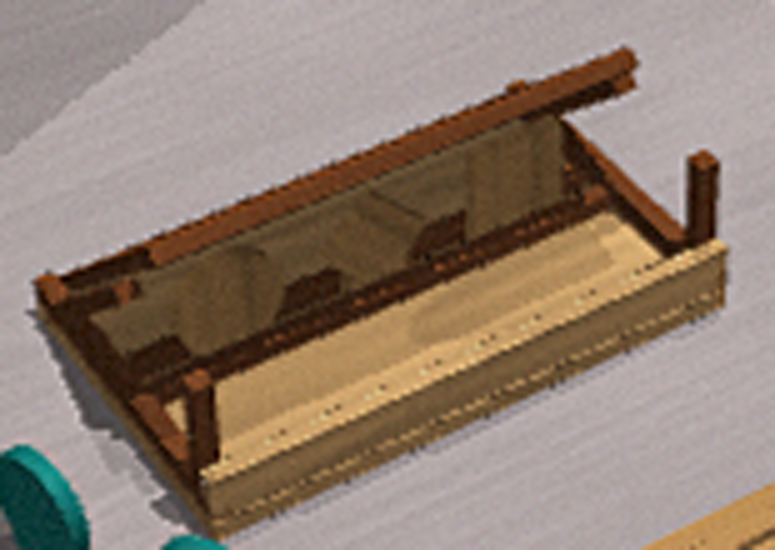

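View pics/st.png

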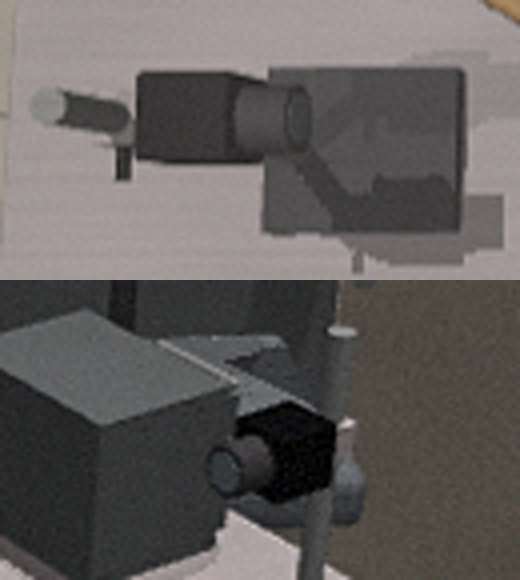

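Run:
```python
from h import *
f=lambda x,y:(x/6+305,y/6+155)
g=lambda x,y:(x/5+220,y/5+255)
np.set_printoptions(precision=4,suppress=True)
for n,a,b in[("postL",f(78,80),g(705,157)),("postR",f(700,80),g(203,378)),("lipL",f(90,195),g(630,70)),("lipR",f(702,195),g(150,250))]:
    print(n,tri(a,b), atz("top",*a,.09),atz("scene",*b,.09))
for p in[(68,470),(690,470)]: print("hinge",atz("top",*f(*p),.02))
h=lambda x,y:(x/4+60,y/4+215)
k=lambda x,y:(x/4+380,(y-280)/4+100)
print("lens",tri(h(299,117),k(225,470)))
print("coltop",tri(h(48,104),k(342,331)),atz("top",*h(48,104),.344))
for p in[(268,68),(465,68),(462,230),(263,233)]: print("base",atz("top",*h(*p),.014))
print("headcorners",[atz("top",*h(*p),.25) for p in[(137,75),(137,160),(235,75),(235,160)]])
```

```text
postL (array([ 0.7168, -0.0018,  0.0915]), np.float64(0.0018922222620783712)) [ 0.7167 -0.0026  0.09  ] [0.7157 0.0002 0.09  ]
postR (array([ 0.7182, -0.2883,  0.0904]), np.float64(0.0034098357719061405)) [ 0.7175 -0.2899  0.09  ] [ 0.7188 -0.2867  0.09  ]
lipL (array([ 0.6586, -0.0077,  0.1114]), np.float64(0.0020828433865745445)) [ 0.6627 -0.0084  0.09  ] [0.6364 0.0093 0.09  ]
lipR (array([ 0.6575, -0.2816,  0.1209]), np.float64(0.0031603950456109368)) [ 0.6635 -0.2898  0.09  ] [ 0.6255 -0.2659  0.09  ]
hinge [0.5431 0.0022 0.02  ]
hinge [ 0.5442 -0.2969  0.02  ]
lens (array([0.4888, 0.4256, 0.2621]), np.float64(0.0009052805735662627))
coltop (array([0.488 , 0.5278, 0.3447]), np.float64(2.1084151621471163e-05)) [0.4881 0.5282 0.344 ]
base [0.5459 0.5524 0.014 ]
base [0.5463 0.4091 0.014 ]
base [0.429  0.4069 0.014 ]
base [0.4264 0.5502 0.014 ]
headcorners [array([0.5144, 0.5281, 0.25  ]), array([0.4637, 0.5253, 0.25  ]), array([0.5146, 0.4696, 0.25  ]), array([0.4639, 0.4671, 0.25  ])]
```

Top view: the case's posts are at (318,168) and (422,168), and the lip is around row 187. The stand is at the left, with the lens front at about (135,244). In the scene view the three pieces sit behind the pane. I'll identify them once the front is open.

```bash
cat >> h.py <<'E'
def go(target,yaw):
    "remaining shift (mm, tool axes) and turn (rad, tool rotvec) to a tool-down pose with tool x at yaw deg"
    from scipy.spatial.transform import Rotation as R
    s=bot.read_state(); M=np.array(s["tcp_rot"]); a=np.radians(yaw)
    W=np.array([[np.cos(a),np.sin(a),0],[np.sin(a),-np.cos(a),0],[0,0,-1]])
    print("pos",np.round(s["position"],4),"j",np.round(s["joint_positions"],1),"F",np.round(s["force"],1),"t",s["time_s"],"open",round(s["opening"],3),"grip",s["grasp_force"])
    print("xyz",np.round(1000*M.T@(np.array(target)-s["position"]),1),"rot",np.round(R.from_matrix(M.T@W).as_rotvec(),4))
E
python3 -m handwheel '[{"xyz":[38,-14,-1],"delta_rot":[0,0,-0.18],"hand":1},{"xyz":[76,-28,-2],"delta_rot":[0,0,-0.36],"hand":1},{"xyz":[114,-42,-3],"delta_rot":[0,0,-0.54],"hand":1},{"xyz":[152,-56,-4],"delta_rot":[0,0,-0.72],"hand":1},{"xyz":[190,-70,-5],"delta_rot":[0,0,-0.9],"hand":1}]'
python3 -c "
from h import *
go([.69,-.1455,.25],180)"
```

```text
time_s: 0.72
position: [0.4042, -0.4245, 0.2351]
tcp_rot: [[0.234, 0.972, -0.001], [0.972, -0.234, 0.001], [0.001, -0.001, -1.0]]
force: [0.9, -0.6, 0.4]
opening: 0.516
grasp_force: 0.0
pos [ 0.4042 -0.4245  0.2351] j [-57.3  26.9  87.5   0.   65.6 -43.8] F [ 0.9 -0.6  0.4] t 0.725 open 0.516 grip 0.0
xyz [338.1 212.5 -14.8] rot [ 2.000e-04 -1.100e-03 -1.807e+00]
```

```bash
python3 -m handwheel '[{"xyz":[34,21,-2],"delta_rot":[0,0,-0.18],"hand":1},{"xyz":[68,42,-3],"delta_rot":[0,0,-0.36],"hand":1},{"xyz":[102,63,-5],"delta_rot":[0,0,-0.54],"hand":1},{"xyz":[136,85,-6],"delta_rot":[0,0,-0.72],"hand":1},{"xyz":[170,106,-7],"delta_rot":[0,0,-0.9],"hand":1}]'
python3 -c "
from h import *
go([.69,-.1455,.25],180)"
```

```text
time_s: 1.35
position: [0.5479, -0.2849, 0.2421]
tcp_rot: [[-0.616, 0.788, -0.001], [0.788, 0.616, 0.0], [0.001, -0.0, -1.0]]
force: [-0.1, -0.2, -0.4]
opening: 0.018
grasp_force: 0.0
pos [ 0.5479 -0.2849  0.2421] j [-37.8  29.   82.4  -0.   68.7 -75.9] F [-0.1 -0.2 -0.4] t 1.35 open 0.018 grip 0.0
xyz [ 22.2 197.9  -7.9] rot [ 1.000e-04 -9.000e-04 -9.069e-01]
```

```bash
python3 -m handwheel '[{"xyz":[4,40,-2],"delta_rot":[0,0,-0.18],"hand":1},{"xyz":[9,80,-3],"delta_rot":[0,0,-0.36],"hand":1},{"xyz":[13,119,-5],"delta_rot":[0,0,-0.54],"hand":1},{"xyz":[18,158,-6],"delta_rot":[0,0,-0.72],"hand":1},{"xyz":[22,198,-8],"delta_rot":[0,-0.001,-0.907],"hand":1}]'
python3 -c "
from h import *
go([.692,-.1455,.108],180)"
```

```text
time_s: 1.98
position: [0.6908, -0.1465, 0.2498]
tcp_rot: [[-1.0, -0.0, -0.001], [-0.0, 1.0, 0.0], [0.001, 0.0, -1.0]]
force: [-0.3, -0.9, 0.3]
opening: 0.004
grasp_force: 0.0
pos [ 0.6908 -0.1465  0.2498] j [ -21.    35.8   67.9   -0.    76.3 -111. ] F [-0.3 -0.9  0.3] t 1.975 open 0.004 grip 0.0
xyz [ -1.3   1.  141.7] rot [ 0.0001 -0.0008  0.0003]
```

```bash
python3 -m handwheel '[{"xyz":[0,0,40],"delta_rot":[0,0,0],"hand":1},{"xyz":[-1,1,80],"delta_rot":[0,0,0],"hand":1},{"xyz":[-1,1,120],"delta_rot":[0,0,0],"hand":1},{"xyz":[-1,1,142],"delta_rot":[0,0,0],"hand":1},{"xyz":[-1,1,142],"delta_rot":[0,0,0],"hand":1}]'
```

```text
time_s: 2.6
position: [0.6895, -0.1459, 0.1055]
tcp_rot: [[-1.0, 0.006, -0.005], [0.006, 1.0, 0.002], [0.005, 0.002, -1.0]]
force: [-0.5, 0.4, 0.9]
opening: 0.006
grasp_force: 0.0
```

```bash
python3 -m handwheel '[{"xyz":[17,0,0],"delta_rot":[0,0,0],"hand":1},{"xyz":[34,0,-14],"delta_rot":[0,0,0],"hand":1},{"xyz":[50,0,-28],"delta_rot":[0,0,0],"hand":1},{"xyz":[67,0,-38],"delta_rot":[0,0,0],"hand":1},{"xyz":[84,0,-46],"delta_rot":[0,0,0],"hand":1}]'
python3 - <<'E'
from h import *
a=vision.capture("scene")[200:380,200:400]; b=vision.capture("top")[140:260,290:440]
a=cv2.resize(a,None,fx=2.5,fy=2.5);b=cv2.resize(b,None,fx=2,fy=2)
o=np.zeros((450,800,3),np.uint8);o[:,:500]=a;o[:240,500:800]=b
cv2.imwrite("pics/pull.png",o[:,:,::-1])
E
```

```text
time_s: 3.22
position: [0.6078, -0.1469, 0.1567]
tcp_rot: [[-1.0, 0.006, 0.004], [0.006, 1.0, -0.002], [-0.004, -0.002, -1.0]]
force: [-0.3, -0.4, 0.7]
opening: 0.004
grasp_force: 0.4
```

View pics/pull.png

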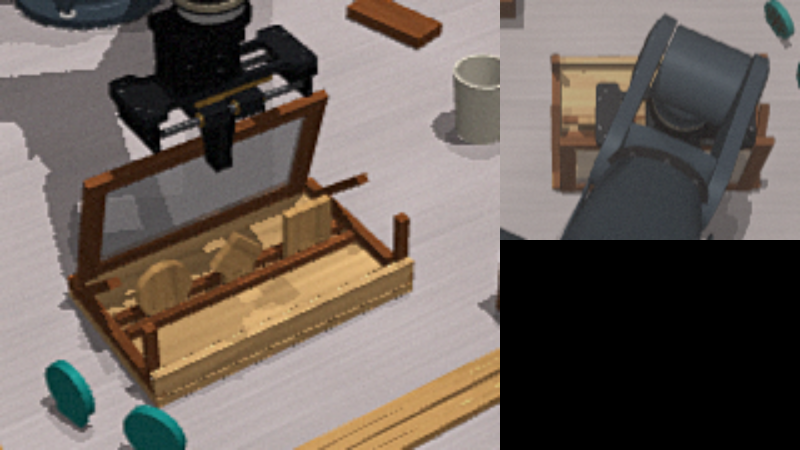

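The pull works: the front is nearly upright. Pieces in the scene image: the round medallion at crop (165,288), i.e. scene (266,315), in the case's -y slot; the diamond in the middle (295,300); and the square tile in the +y slot (323,291).

```bash
python3 -m handwheel '[{"xyz":[22,0,-5],"delta_rot":[0,0,0],"hand":1},{"xyz":[46,0,-8],"delta_rot":[0,0,0],"hand":1},{"xyz":[70,0,-8],"delta_rot":[0,0,0],"hand":1},{"xyz":[94,0,-6],"delta_rot":[0,0,0],"hand":1},{"xyz":[118,0,0],"delta_rot":[0,0,0],"hand":1}]'
```

```text
time_s: 3.95
position: [0.4892, -0.1456, 0.1547]
tcp_rot: [[-1.0, 0.006, 0.001], [0.006, 1.0, -0.001], [-0.001, -0.001, -1.0]]
force: [-0.2, -0.5, 0.1]
opening: 0.005
grasp_force: 0.0
```

```bash
python3 -m handwheel '[{"xyz":[24,0,4],"delta_rot":[0,0,0],"hand":1},{"xyz":[24,0,4],"delta_rot":[0,0,0],"hand":1},{"xyz":[20,0,-50],"delta_rot":[0,0,0],"hand":1},{"xyz":[0,0,-110],"delta_rot":[0,0,0],"hand":-0.6},{"xyz":[-40,-25,-120],"delta_rot":[0,0,0],"hand":-0.6}]'
python3 -m handwheel '[{"xyz":[-30,-20,0],"delta_rot":[0,0,0],"hand":-0.6},{"xyz":[-60,-40,0],"delta_rot":[0,0,0],"hand":-0.6},{"xyz":[-80,-60,0],"delta_rot":[0,0,0],"hand":-0.6},{"xyz":[-80,-60,0],"delta_rot":[0,0,0],"hand":-0.6},{"xyz":[-80,-60,0],"delta_rot":[0,0,0],"hand":-0.6}]'
python3 - <<'E'
from h import *
go([.6235,-.2305,.25],180)
a=vision.capture("scene")[225:375,190:390]; b=vision.capture("top")[140:320,290:440]
a=cv2.resize(a,None,fx=4,fy=4,interpolation=cv2.INTER_CUBIC)
cv2.imwrite("pics/open.png",a[:,:,::-1]);cv2.imwrite("pics/opent.png",b[:,:,::-1])
E
```

```text
time_s: 4.58
position: [0.5326, -0.1707, 0.2802]
tcp_rot: [[-1.0, 0.004, 0.01], [0.004, 1.0, -0.005], [-0.01, -0.005, -1.0]]
force: [1.1, -1.0, -0.7]
opening: 0.153
grasp_force: 0.0
time_s: 5.2
position: [0.6088, -0.2304, 0.2743]
tcp_rot: [[-1.0, 0.005, -0.0], [0.005, 1.0, 0.001], [0.0, 0.001, -1.0]]
force: [0.0, 0.1, 0.6]
opening: 0.718
grasp_force: 0.0
pos [ 0.6088 -0.2304  0.2743] j [ -30.6   29.9   75.2    0.    74.9 -120.2] F [0.  0.1 0.6] t 5.2 open 0.718 grip 0.0
xyz [-14.7  -0.1  24.3] rot [ 0.0005 -0.0001 -0.0055]
```

View pics/open.png

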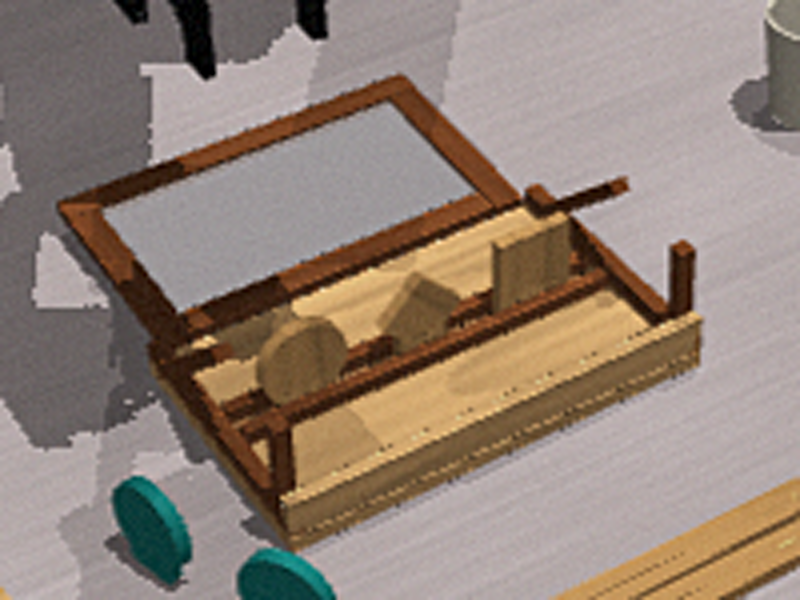

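Front is down and the medallion is unobstructed at scene (266.5,315), light wood. The turquoise look-alikes outside the case are ignored. I'll check its predicted position against the picture.

Run:
```python
from h import *
print(atz("scene",266.5,315.2,.046), proj("scene",[.6285,-.2305,.046]))
for y in(-.2605,-.2005): print((proj("scene",[.6285,y,.046])-[190,225])*4)
print("top",(proj("scene",[.6285,-.2305,.076])-[190,225])*4)
```

```text
[ 0.63530065 -0.22871341  0.046     ] [264.55717662 313.92504908]
[255.39697791 373.64501598]
[340.34784804 338.05392278]
top [295.20841972 319.10532274]
```

Run:
```python
from h import *
from scipy.optimize import least_squares
S=lambda x,y:("scene",x/4+190,y/4+225); T=lambda x,y:("top",x/6+305,y/6+155)
obs=[(S(702,316),[190,150,40]),(S(700,364),[190,150,0]),(S(293,548),[190,-150,0]),(S(285,493),[190,-150,40]),(S(682,245),[184,144,90]),(S(278,419),[184,-144,90]),
(T(78,80),[184,144,90]),(T(700,80),[184,-144,90])]
def w(p,q): c,s=np.cos(p[2]),np.sin(p[2]); return np.array([p[0]+c*q[0]-s*q[1],p[1]+s*q[0]+c*q[1],q[2]])
def f(p):
    r=[]
    for (n,u,v),q in obs: r+=list(proj(n,w(p,np.array(q)/1e3))-[u,v])
    return r
r=least_squares(f,[.5335,-.1455,0]);print(r.x,np.round(r.fun,1))
print("medallion",w(r.x,np.array([.09,-.085,.046])))
```

```text
[ 0.53522409 -0.14332381 -0.00308998] [-0.9 -1.1 -0.8 -1.4 -1.6 -1.  -0.7  0.7  1.4  1.   0.7  1.1 -1.  -1.
 -0.7 -0.4]
medallion [ 0.62496101 -0.2286015   0.046     ]
```

```bash
python3 -m handwheel '[{"xyz":[-18,1,30],"delta_rot":[0,0,-0.003],"hand":-0.6},{"xyz":[-18,1,80],"delta_rot":[0,0,-0.003],"hand":-0.6},{"xyz":[-18,1,130],"delta_rot":[0,0,-0.003],"hand":-0.6},{"xyz":[-18,1,165],"delta_rot":[0,0,-0.003],"hand":-0.6},{"xyz":[-18,1,165],"delta_rot":[0,0,-0.003],"hand":-0.6}]'
python3 - <<'E'
from h import *
go([.6265,-.229,.043],180)
a=vision.capture("scene")[200:350,190:390]
a=cv2.resize(a,None,fx=4,fy=4,interpolation=cv2.INTER_CUBIC)
cv2.imwrite("pics/pre.png",a[:,:,::-1])
E
```

```text
time_s: 5.92
position: [0.6245, -0.2284, 0.1068]
tcp_rot: [[-1.0, 0.002, -0.006], [0.002, 1.0, 0.003], [0.006, 0.003, -1.0]]
force: [0.2, 0.1, 0.4]
opening: 0.801
grasp_force: 0.0
pos [ 0.6245 -0.2284  0.1068] j [ -29.7   41.7   81.3    0.    57.4 -119.6] F [0.2 0.1 0.4] t 5.925 open 0.801 grip 0.0
xyz [-2.4 -0.8 63.8] rot [ 0.0034 -0.0057 -0.0025]
```

View pics/pre.png

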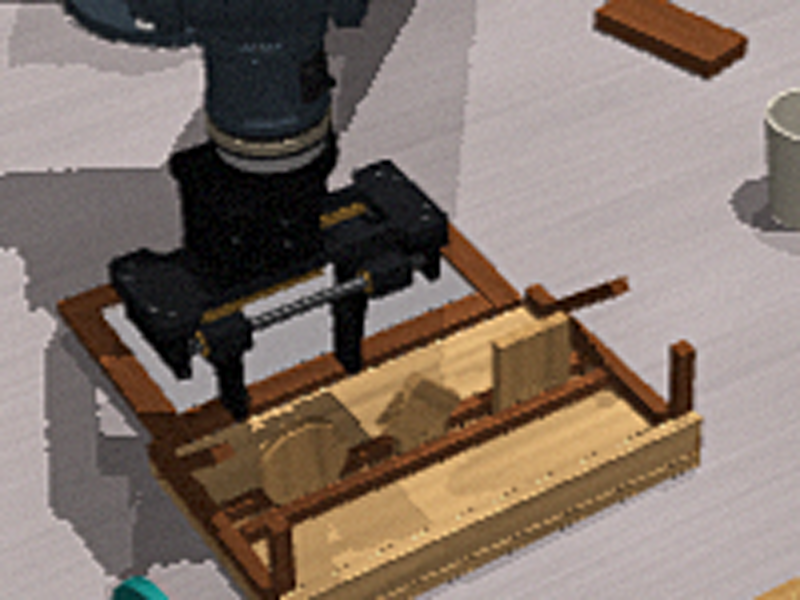

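Run:
```python
from h import *
P=lambda x,y,z:(proj("scene",[x,y,z])-[190,200])*4
for x in(.6245,.634): print("tips mid",P(x,-.2284,.0988),"left",P(x,-.2684,.0988),"right",P(x,-.1884,.0988))
print("disc edges/top if back face at .6315,y-.229:",P(.6315,-.259,.046),P(.6315,-.199,.046),P(.6315,-.229,.076))
```

```text
tips mid [292.77998187 385.94824336] left [234.43027199 409.56525764] right [349.81653175 362.8627299 ]
tips mid [300.21131746 394.41740851] left [241.6887145  418.23710537] right [357.41115954 371.13609787]
disc edges/top if back face at .6315,y-.229: [259.82540285 475.50077495] [344.78141198 439.84573025] [299.68696122 420.91463949]
```

Fingertips and disc agree with the camera model: back face at x≈0.632, y≈-0.2285. Descend and grip.

```bash
python3 -m handwheel '[{"xyz":[-3,0,25],"delta_rot":[0,0,0],"hand":-0.6},{"xyz":[-3,0,45],"delta_rot":[0,0,0],"hand":-0.6},{"xyz":[-3,0,60],"delta_rot":[0,0,0],"hand":-0.6},{"xyz":[-3,0,63],"delta_rot":[0,0,0],"hand":-0.6},{"xyz":[-3,0,63],"delta_rot":[0,0,0],"hand":-0.6}]'
python3 -m handwheel '[{"xyz":[0,0,0],"delta_rot":[0,0,0],"hand":-0.4},{"xyz":[0,0,0],"delta_rot":[0,0,0],"hand":-0.3},{"xyz":[0,0,0],"delta_rot":[0,0,0],"hand":0},{"xyz":[0,0,0],"delta_rot":[0,0,0],"hand":1},{"xyz":[0,0,0],"delta_rot":[0,0,0],"hand":1}]'
```

```text
time_s: 6.6
position: [0.6303, -0.2304, 0.0467]
tcp_rot: [[-1.0, 0.003, 0.001], [0.003, 1.0, -0.001], [-0.001, -0.001, -1.0]]
force: [0.3, 0.1, -0.3]
opening: 0.795
grasp_force: 0.0
time_s: 7.22
position: [0.6306, -0.2305, 0.0472]
tcp_rot: [[-1.0, 0.003, 0.002], [0.003, 1.0, -0.001], [-0.002, -0.001, -1.0]]
force: [-0.2, 0.5, 4.7]
opening: 0.68
grasp_force: 30.0
```

```bash
python3 -m handwheel '[{"xyz":[0,0,-10],"delta_rot":[0,0,0],"hand":1},{"xyz":[0,0,-30],"delta_rot":[0,0,0],"hand":1},{"xyz":[0,0,-65],"delta_rot":[0,0,0],"hand":1},{"xyz":[0,0,-105],"delta_rot":[0,0,0],"hand":1},{"xyz":[0,0,-145],"delta_rot":[0,0,0],"hand":1}]'
python3 -c "
from h import *
go([.4885,.15,.29],90)"
```

```text
time_s: 7.85
position: [0.6299, -0.2302, 0.194]
tcp_rot: [[-1.0, 0.003, 0.001], [0.003, 1.0, -0.001], [-0.001, -0.001, -1.0]]
force: [0.2, -0.7, -1.2]
opening: 0.678
grasp_force: 30.0
pos [ 0.6299 -0.2302  0.194 ] j [ -29.6   36.    77.1   -0.    66.8 -119.4] F [ 0.2 -0.7 -1.2] t 7.85 open 0.678 grip 29.999910593032837
xyz [142.3 379.7 -96.6] rot [4.0000e-04 1.7000e-03 1.5681e+00]
```

```bash
python3 -m handwheel '[{"xyz":[5,15,-35],"delta_rot":[0,0,0.1],"hand":1},{"xyz":[20,50,-70],"delta_rot":[0,0,0.24],"hand":1},{"xyz":[40,95,-95],"delta_rot":[0,0,0.4],"hand":1},{"xyz":[60,140,-97],"delta_rot":[0,0,0.56],"hand":1},{"xyz":[80,185,-97],"delta_rot":[0,0,0.72],"hand":1}]'
python3 -c "
from h import *
go([.4885,.15,.29],90)"
```

```text
time_s: 8.48
position: [0.5497, -0.0437, 0.2903]
tcp_rot: [[-0.746, 0.666, 0.003], [0.666, 0.746, -0.001], [-0.003, 0.001, -1.0]]
force: [0.0, 0.5, -0.1]
opening: 0.678
grasp_force: 30.0
pos [ 0.5497 -0.0437  0.2903] j [-16.2  20.6  88.6  -0.   70.5 -64.4] F [ 0.   0.5 -0.1] t 8.475 open 0.678 grip 29.99013841152191
xyz [ 1.746e+02  1.038e+02 -1.000e-01] rot [0.0028 0.0025 0.8424]
```

```bash
python3 -m handwheel '[{"xyz":[40,24,0],"delta_rot":[0,0,0.17],"hand":1},{"xyz":[80,48,0],"delta_rot":[0,0,0.34],"hand":1},{"xyz":[120,72,0],"delta_rot":[0,0,0.51],"hand":1},{"xyz":[155,92,0],"delta_rot":[0,0,0.68],"hand":1},{"xyz":[174,104,0],"delta_rot":[0,0,0.842],"hand":1}]'
python3 -c "
from h import *
go([.489,.2715,.263],90.5)"
```

```text
time_s: 9.1
position: [0.4874, 0.1499, 0.2895]
tcp_rot: [[-0.003, 1.0, 0.002], [1.0, 0.003, -0.0], [-0.0, 0.002, -1.0]]
force: [-0.0, 0.3, -0.8]
opening: 0.687
grasp_force: 30.0
pos [0.4874 0.1499 0.2895] j [ 4.5 17.2 94.2 -0.  68.5  4.4] F [-0.   0.3 -0.8] t 9.1 open 0.687 grip 29.990432560443878
xyz [121.6   1.9  26.5] rot [ 0.0017  0.0002 -0.0062]
```

```bash
python3 -m handwheel '[{"xyz":[35,1,8],"delta_rot":[0,0,0],"hand":1},{"xyz":[75,2,18],"delta_rot":[0,0,-0.006],"hand":1},{"xyz":[105,2,24],"delta_rot":[0.001,0,-0.006],"hand":1},{"xyz":[121,2,26],"delta_rot":[0.001,0,-0.006],"hand":1},{"xyz":[121,2,26],"delta_rot":[0.001,0,-0.006],"hand":1}]'
python3 - <<'E'
from h import *
go([.489,.2715,.263],90.5)
t=vision.capture("top");s=vision.capture("scene")
cv2.imwrite("pics/t1.png",t[:,:,::-1]);cv2.imwrite("pics/s1.png",s[:,:,::-1])
u,v=proj("scene",[.489,.2715,.263]).astype(int);print(u,v)
a=cv2.resize(s[v-35:v+40,u-45:u+85],None,fx=6,fy=6,interpolation=cv2.INTER_CUBIC);print(u-45,v-35)
cv2.imwrite("pics/fin.png",a[:,:,::-1])
E
```

```text
time_s: 9.72
position: [0.4899, 0.2695, 0.2627]
tcp_rot: [[-0.014, 1.0, 0.0], [1.0, 0.014, -0.001], [-0.001, 0.0, -1.0]]
force: [-0.6, -0.4, -0.6]
opening: 0.681
grasp_force: 30.0
pos [0.4899 0.2695 0.2627] j [17.4 23.  89.5 -0.1 67.5 16.6] F [-0.6 -0.4 -0.6] t 9.725 open 0.681 grip 30.000097453594208
xyz [ 2.  -0.9 -0.3] rot [0.0005 0.0008 0.0049]
394 161
349 126
```

View pics/fin.png

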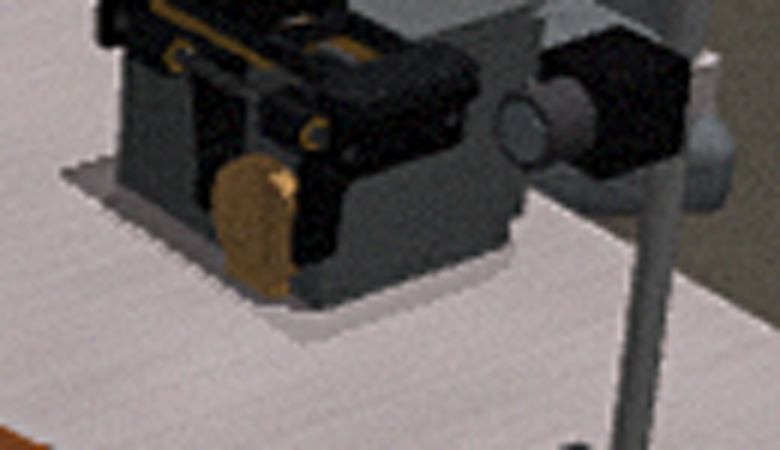

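The medallion is in the grip, with its back to the scene camera and its face towards the lens, in crop (212–298, 155–298). I'll fit its silhouette for offset and tilt in the hand.

```bash
cat > fit.py <<'E'
from h import *
from scipy.optimize import minimize
from scipy.spatial.transform import Rotation as R
import sys
s=cv2.imread(sys.argv[1]); st=bot.read_state(); M=np.array(st["tcp_rot"]); p0=np.array(st["position"])
K=4; u0,v0=np.round(proj("scene",p0)).astype(int)-[32,26]; W,H=62,72
c=cv2.resize(s[v0:v0+H,u0:u0+W],None,fx=K,fy=K,interpolation=cv2.INTER_CUBIC)
h=cv2.cvtColor(c,cv2.COLOR_BGR2HSV); mask=((h[...,0]>6)&(h[...,0]<26)&(h[...,1]>85)&(h[...,2]>55)).astype(np.uint8)
mask=cv2.morphologyEx(mask,cv2.MORPH_OPEN,np.ones((7,7)))
n,l,stt,ce=cv2.connectedComponentsWithStats(mask); mask=(l==1+np.argmax(stt[1:,4])).astype(np.uint8)
print("mask bbox px",stt[1+np.argmax(stt[1:,4])]/[K,K,K,K,K*K],u0,v0)
a=np.linspace(0,2*np.pi,40)
disc=[[x,30*np.cos(t),30*np.sin(t)] for x in(-5,5) for t in a]; foot=[[x,y,z] for x in(-5,5) for y in(-17,17) for z in(-34,-20)]
def px(pts,q):
    # medallion axes: -x = tool x, z = -tool z
    B=np.c_[-M[:,0],M[:,1],-M[:,2]]
    Rr=R.from_euler("y",q[2]).as_matrix(); P=(np.array(pts)@Rr.T+[q[0],q[3],q[1]])/1e3@B.T+p0
    return np.array([proj("scene",x) for x in P])
def sil(q):
    m=np.zeros((H*K,W*K),np.uint8)
    for pts in(disc,foot):
        z=((px(pts,q)-[u0,v0]+.5)*K-.5)
        cv2.fillConvexPoly(m,cv2.convexHull(np.round(z*16).astype(np.int32)),1,shift=4)
    return m
# known finger blocks model: compare only outside dark pixels
dark=cv2.dilate((h[...,2]<55).astype(np.uint8),np.ones((3,3)))*(1-mask)
def cost(q):
    m=sil(q); return ((m!=mask)&(dark==0)).sum()+1.0*((m==0)&(mask==1)).sum()
best=None
for t in np.radians([-12,-6,0,6,12]):
    r=minimize(cost,[0,-1,t,0],method="Nelder-Mead",options=dict(initial_simplex=np.array([[0,-1,t,0],[4,-1,t,0],[0,4,t,0],[0,-1,t+.1,0],[0,-1,t,2]])))
    print(np.round(r.x*[1,1,57.3,1],2),r.fun,"centre",np.round(p0+np.c_[-M[:,0],M[:,1],-M[:,2]]@(r.x[[0,3,1]]/1e3),4))
    if best is None or r.fun<best.fun: best=r
m=sil(best.x); c[...,2][cv2.morphologyEx(m,cv2.MORPH_GRADIENT,np.ones((2,2)))>0]=255; c[...,1][cv2.morphologyEx(mask,cv2.MORPH_GRADIENT,np.ones((2,2)))>0]=255
cv2.imwrite(sys.argv[2],cv2.resize(c,None,fx=2,fy=2))
E
python3 fit.py pics/s1.png pics/fit1.png
```

```text
mask bbox px [ 22.5    15.5    14.     24.25  263.875] 362 136Traceback (most recent call last):
  File "fit.py", line 31, in <module>
    r=minimize(cost,[0,-1,t,0],method="Nelder-Mead",options=dict(initial_simplex=np.array([[0,-1,t,0],[4,-1,t,0],[0,4,t,0],[0,-1,t+.1,0],[0,-1,t,2]])))
    res = _minimize_neldermead(fun, x0, args, callback, bounds=bounds,
                               **options)
    fxr = func(xr)
    fx = function(np.copy(x), *(wrapper_args + args))
  File "fit.py", line 28, in cost
    m=sil(q); return ((m!=mask)&(dark==0)).sum()+1.0*((m==0)&(mask==1)).sum()
  File "fit.py", line 22, in sil
    z=((px(pts,q)-[u0,v0]+.5)*K-.5)
        ~~^^^^^^^
  File "fit.py", line 18, in px
    return np.array([proj("scene",x) for x in P])
                     ~~~~^^^^^^^^^^^
  File "h.py", line 10, in proj
    m=vision.camera_model(n);K=np.array(m["camera_matrix"]);T=np.array(m["camera_from_world"])
ValueError: time passes only in moves, steps and waits
```

```bash
python3 - <<'E'
s=open('h.py').read()
s=s.replace("from rig import bot,vision\n","from rig import bot,vision\nimport functools\ncm=functools.cache(vision.camera_model)\n").replace("m=vision.camera_model(n)","m=cm(n)")
open('h.py','w').write(s)
E
python3 fit.py pics/s1.png pics/fit1.png
```

```text
mask bbox px [ 22.5    15.5    14.     24.25  263.875] 362 136
[ 2.11 -1.16 -0.74 -3.59] 53.0 centre [0.4866 0.2662 0.2615]
[ 2.99 -0.49 -0.74 -2.54] 52.0 centre [0.4876 0.2653 0.2622]
[ 4.98  1.35 -0.31 -0.37] 56.0 centre [0.4898 0.2634 0.2641]
[ 4.68  1.05 -0.99 -0.47] 51.0 centre [0.4897 0.2637 0.2638]
[ 5.46  1.64 -0.88  0.39] 49.0 centre [0.4906 0.2629 0.2643]
```

View pics/fit1.png

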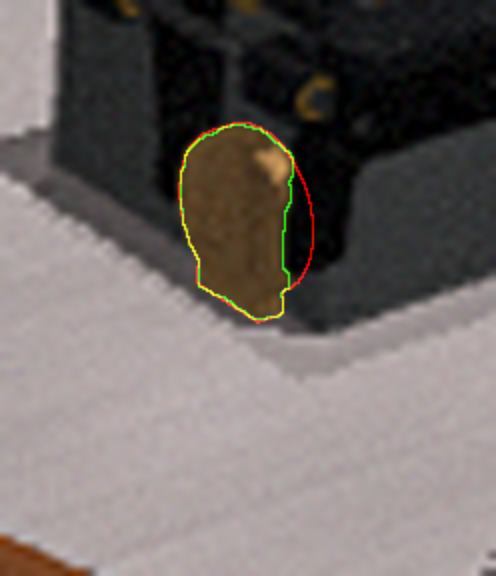

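The fit is clean: upright (tilt <1°), centre about 4 mm behind the TCP, at TCP height. Final correction: about 8 mm towards the lens.

```bash
python3 -m handwheel '[{"xyz":[3,-0.5,0.5],"delta_rot":[0,0,0.002],"hand":1},{"xyz":[6,-1,1],"delta_rot":[0,0,0.005],"hand":1},{"xyz":[8,-1,1],"delta_rot":[0,0,0.005],"hand":1},{"xyz":[8,-1,1],"delta_rot":[0,0,0.005],"hand":1},{"xyz":[8,-1,1],"delta_rot":[0,0,0.005],"hand":1}]'
python3 - <<'E'
from h import *
go([.4885,.2774,.2615],90.5)
cv2.imwrite("pics/s2.png",vision.capture("scene")[:,:,::-1])
E
python3 fit.py pics/s2.png pics/fit2.png
```

```text
time_s: 10.45
position: [0.4889, 0.2771, 0.2612]
tcp_rot: [[-0.007, 1.0, -0.0], [1.0, 0.007, -0.001], [-0.001, -0.0, -1.0]]
force: [-0.2, -0.5, -0.2]
opening: 0.679
grasp_force: 30.0
pos [0.4889 0.2771 0.2612] j [18.2 23.3 89.2 -0.  67.5 17.8] F [-0.2 -0.5 -0.2] t 10.45 open 0.679 grip 30.000018775463104
xyz [ 0.3 -0.4 -0.3] rot [-0.0002  0.0005 -0.0017]
mask bbox px [ 22.5     16.      14.25    24.25   260.5625] 364 135
[ 1.97 -1.5  -0.3  -4.4 ] 68.0 centre [0.4845 0.2751 0.2597]
[ 4.25  0.77 -1.55 -2.82] 115.0 centre [0.4861 0.2728 0.262 ]
[ 4.58  0.54 -0.34 -1.14] 56.0 centre [0.4878 0.2725 0.2617]
[ 5.09  1.14 -0.74 -0.17] 54.0 centre [0.4888 0.272  0.2623]
[ 6.26  2.33 -1.05  1.18] 59.0 centre [0.4902 0.2708 0.2635]
```

```bash
python3 -m handwheel '[{"xyz":[0,0,0],"delta_rot":[0,0,0],"hand":1},{"xyz":[0,0,0],"delta_rot":[0,0,0],"hand":1},{"xyz":[0,0,0],"delta_rot":[0,0,0],"hand":1},{"xyz":[0,0,0],"delta_rot":[0,0,0],"hand":1},{"xyz":[0,0,0],"delta_rot":[0,0,0],"hand":1}]'
python3 -c "
from rig import workorder
print(workorder.hand_in())"
```

```text
time_s: 11.12
position: [0.4889, 0.2771, 0.2612]
tcp_rot: [[-0.007, 1.0, -0.0], [1.0, 0.007, -0.0], [-0.0, -0.0, -1.0]]
force: [-0.2, 0.1, -0.7]
opening: 0.677
grasp_force: 30.0
the job is handed in; nothing more can be done
None
```

I handed the job in at 11.1 s with the front of the case down and the arm at rest, holding the medallion upright with its inlaid face to the lens; its middle measures about 153 mm from the lens (face about 148 mm) and within about 1 mm of its axis, on cameras good to about 2 mm.

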